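# Make up the travel kit and the bedside kit

## Task

Make up two kits from the things on the dresser, each thing set down fully in its recess: in the grey organiser for the trip, the tall white tablet bottle standing in the large round recess, the charger plug (prongs up) in the square one and the amber dropper bottle standing in the small round one; in the wooden tray for the bedside, the thick black TV remote lying keys up in the long recess and the short wide jar standing in the round one. Do not tip any of the bottles or the jar over. Leave the slim silver remote, the drink can and the flask where they are.

Things in the scene. Friction and masses are not known exactly. Their poses are not given: they have to be found in the camera images.
- tablet_bottle: Tall white tablet bottle, round, standing, loose, about 75 g. Body 48 mm in diameter up to 66 mm high, then a shoulder and a ribbed white screw cap 41 mm in diameter from 73 mm to the top at 92 mm. Origin at the centre of its underside, z up.
- vitamin_jar: Short wide white jar with a grey ribbed lid, round, standing, loose, about 110 g. 56 mm in diameter up to 40 mm high; lid 55 mm in diameter from 44 mm to the top at 62 mm. Origin at the centre of its underside, z up.
- dropper_bottle: Slim amber glass dropper bottle, round, standing, loose, about 70 g. Body 34 mm in diameter up to 54 mm high, then a shoulder, a black collar 21 mm in diameter (61 to 73 mm) and a thin rubber bulb to the top at 95 mm. Origin at the centre of its underside, z up.
- charger: White mains charger plug: a block 40 x 40 x 40 mm with two thin steel prongs standing up from its top to 56 mm. Loose, 85 g. Origin at the centre of its underside, z up towards the prongs, x and y square to the sides.
- tv_remote: Thick black TV remote lying keys up, loose, 120 g: 150 mm long (its x), 46 mm wide (its y), 24 mm thick, many grey keys. Origin at the centre of its underside, z up.
- organiser: Grey moulded organiser, fixed, 260 (x) x 100 (y) x 20 mm high. Origin at the centre of its underside, z up. Three recesses in a row along x at y = 0, 14 mm deep, floor 6 mm above the origin: large round, 72 mm in diameter, centre x = -85 mm; square, 64 x 64 mm, centre x = 0; small round, 56 mm in diameter, centre x = +90 mm.
- valet_tray: Wooden bedside tray, fixed, 200 (x) x 180 (y) x 16 mm high. Origin at the centre of its underside, z up. Two recesses, 10 mm deep, floor 6 mm above the origin: long, 176 mm along x by 72 mm along y, centre x = 0, y = -45 mm; round, 78 mm in diameter, centre x = +40 mm, y = +46 mm.
- slim_remote: Slim silver remote lying flat, 125 x 34 x 8 mm, with one black ring and two black keys. Not part of either kit: leave it. Origin at the centre of its underside, x along its length.
- drink_can: Dark red drink can, 66 mm in diameter and 120 mm high, standing on a cork coaster 84 mm in diameter and 4 mm thick among the stock. Not part of either kit: leave it. Origin at the centre of its underside, z up.
- flask: Tall dark steel flask with a black cap, 72 mm in diameter and 240 mm high, to the robot's right, beyond the work. Leave it. Origin at the centre of its underside, z up.
Not all that is in view belongs to the job. Leave any yellow look-alike of the charger alone. Leave any turquoise look-alike of the tv_remote alone.

How it is judged:
By the outcome, as a careful person would: the job done as asked, in the order asked, and still so for the second after the job is handed in, with the robot touching nothing.
It also fails if it takes over 131 s, if anything falls off the work surface, if the arm or the gripper's body presses on something with over 40 N, if the wrist force passes 120 N, or if a joint passes its speed limit or range.

## Robot

A 6-joint arm with a two-finger parallel gripper is mounted at the origin on the work surface. World frame = base frame: x ahead of the robot, y to its left, z up, the work surface at z = 0. Lengths are in m, angles in rad, forces in N, time in s.
With the tool pointing down it reaches from about 0.35 to 0.975 m from the base axis. Payload 4.9 kg.
Tool frame: the origin (TCP) lies on the centre line of the jaws, within the pads' length; the fingertips stand ctrl.nose_length ahead of it and the grasp point (between the pads) lies 2 mm behind it (ctrl.nose_length is the distance from the TCP to the fingertips, in m); z points along the fingers, y is the direction in which the jaws open and shut (so a half turn about z gives the same grasp; the last joint's range is limited). The gripper opens to 85 mm and grips with 20 to 120 N. Pads are 22 mm wide; open, the fingers measure 114 mm over their backs; the gripper's body (76 mm by 85 mm) begins 54 mm behind the grasp point. The pads swing forward as they close: fully open they stand 13 mm farther back than shut.
Start: joints at [-1.269, 0.053, 1.613, -0, 1.476, -0.119], TCP at [0.255, -0.57, 0.248] pointing down, gripper open.
Joint ranges: [-3.01, 3.01], [-1.01, 2.22], [0.06, 2.58], [-1.02, 4.17], [0.09, 2.62], [-3.14, 3.14]. Speed limits (rad/s): [2.57, 2.57, 3.14, 3.14, 3.14, 3.14].

## Interface

Orientations are given as a rotation vector (axis times angle).
In Python, from station import sensors, get_image, order, ctrl gives the robot as it stands.
- The arm moves only by the tool move_arm, never from a script. Its argument "increments" is a list of rows, each a list of 5 numbers: the shift along the tool's x, y, z in cm, then the turn about the tool's z in degrees, then the finger opening in cm, from 0 to 8.54. In form: [[dx, dy, dz, twist, gripper], ...]. A call has 1 to 5 rows; each row is the pose to reach, as a shift and turn from the pose commanded when the call began, along the tool's axes at that moment; what a row does not reach only later rows make up. A row lasts 1/8 s, in which the tool goes at most 62.5 mm and 10.7 degrees, less where a joint would pass 70% of its speed; a pose out of reach is approached as far as the arm can. A call with a gripper value outside its range is refused whole. The fingers move at their own pace and stop on an object; "newtons" is the grip in N (left out, the last holds). Time passes only in rows, so rows that repeat a pose let the fingers close. It gives the time, the measured TCP pose, the force and the opening at its end, in the units of the state.
- sensors.get_obs(): the state, without advancing time (a new reading comes with each control period).
- get_image(name): name is "side" or "top" or "wrist"; returns a dict with "image" (384x512x3 uint8, red, green, blue), "K" (3x3 intrinsics, pixels), "R" (3x3) and "t" (3): a world point X has camera coordinates R X + t. Camera axes: x right, y down, z forward; pixel columns grow to the right and rows downward; lengths in m; the calibration is good to about 2 mm. A picture is of the moment at which its call begins. There is no depth.
- order.finish_job(): hands the job in, once; it reports no verdict.
The state is a dict: "t": time; "q": joint angles; "dq": joint speeds; "effort": joint torques, N m; "tool_pos": TCP position; "tool_rot": TCP orientation; "contact_force": force on the tool from outside, world axes, zero at the start; "wrist_torque": the same for the moment, N m; "opening": finger opening in m.
Only numpy, scipy, OpenCV 4.12 (cv2) and the standard library are available. Lean on these libraries where they do the work, as an engineer would, in place of code of your own. Each camera call takes 0.05 s, during which the arm holds its last target.

## Working session

There is one attempt and no reset: what is moved stays moved. The work goes in short steps, Python scripts to look and compute and a tool call to move; the robot and the scene stay as the last step left them, time stands still between calls to the robot, and variables do not carry over. Pictures are saved under pics/ and viewed, and the job is handed in when it is done.

Besides the shell and the picture viewer there is one more tool, called after "Emit:" as name(argument=value, ...) on one line, values as JSON. move_arm: Moves the arm, as the interface text tells. Its arguments: {"type":"object","properties":{"increments":{"type":"array"},"newtons":{"type":"number"}},"required":["increments"]}

```bash
ls; mkdir -p pics; cat > h.py <<'E'
import numpy as np,cv2
from station import sensors,get_image,order,ctrl
def snap(n,f):
    d=get_image(n); cv2.imwrite('pics/'+f,cv2.cvtColor(d['image'],cv2.COLOR_RGB2BGR)); np.savez('pics/'+f[:-4]+'.npz',**d); return d
def load(f): return dict(np.load('pics/'+f+'.npz'))
def ray(d,u,v,z):
    R,t,K=d['R'],d['t'],d['K']; c=-R.T@t; r=R.T@np.linalg.inv(K)@np.array([u,v,1.]); return c+r*(z-c[2])/r[2]
def proj(d,X):
    p=d['K']@(d['R']@np.array(X,float)+d['t']); return p[:2]/p[2]
E
python3 - <<'E'
from h import *
print(ctrl.nose_length)
for n in('top','side','wrist'):
    d=snap(n,n+'0.png'); print(n,(-d['R'].T@d['t']).round(3),d['R'].round(2).tolist(),d['K'][0,0])
o=sensors.get_obs();print(o)
E
```

```text
pics
0.017
top [ 0.272 -0.108  1.378] [[0.01, -1.0, -0.0], [-0.98, -0.01, -0.21], [0.21, 0.0, -0.98]] 407.55557437640846
side [0.508 0.999 1.115] [[-1.0, -0.04, -0.0], [-0.03, 0.69, -0.72], [0.03, -0.72, -0.69]] 493.09234340271274
wrist [ 0.325 -0.538  0.373] [[0.41, -0.91, -0.0], [-0.87, -0.39, 0.3], [-0.27, -0.12, -0.95]] 339.6367705733082
{'t': 0.15, 'q': array([-1.26897666e+00,  5.32080376e-02,  1.61396714e+00, -3.73549090e-06,
        1.47600741e+00, -1.19000804e-01]), 'dq': array([-0.00079619, -0.00218328, -0.00458183,  0.00034219,  0.00037933,
       -0.00051918]), 'effort': array([ 3.69900099e-04, -3.94242239e+01, -3.70721877e+01, -8.85091390e-05,
        4.69511433e-03, -3.05422247e-05]), 'tool_pos': array([ 0.25518078, -0.57003275,  0.24735051]), 'tool_rot': array([-3.07075765e+00, -6.55826439e-01,  2.33672445e-04]), 'contact_force': array([-0.22343923, -0.68954341,  0.44020979]), 'wrist_torque': array([0.03641037, 0.00137264, 0.01930945]), 'opening': 0.08526889834234738}
```

View pics/top0.png

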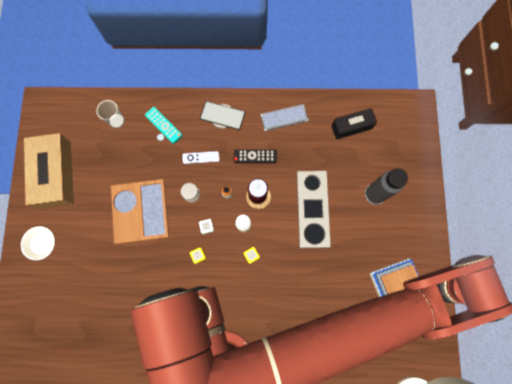

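View pics/side0.png

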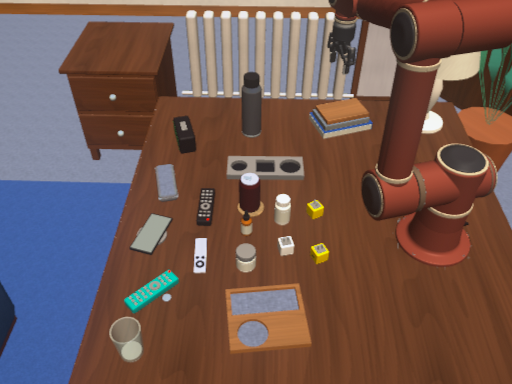

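View pics/wrist0.png

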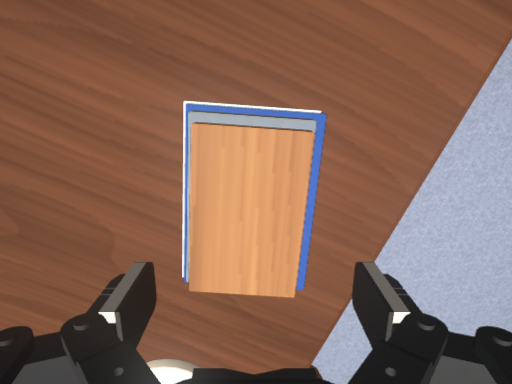

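```bash
python3 - <<'E'
from h import *
a=cv2.imread('pics/top0.png')[130:280,100:340]; cv2.imwrite('pics/top0c.png',cv2.resize(a,(800,500),interpolation=cv2.INTER_CUBIC))
a=cv2.imread('pics/side0.png')[140:360,120:340]; cv2.imwrite('pics/side0c.png',cv2.resize(a,(600,600),interpolation=cv2.INTER_CUBIC))
E
```

```text
(no output)
```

View pics/top0c.png

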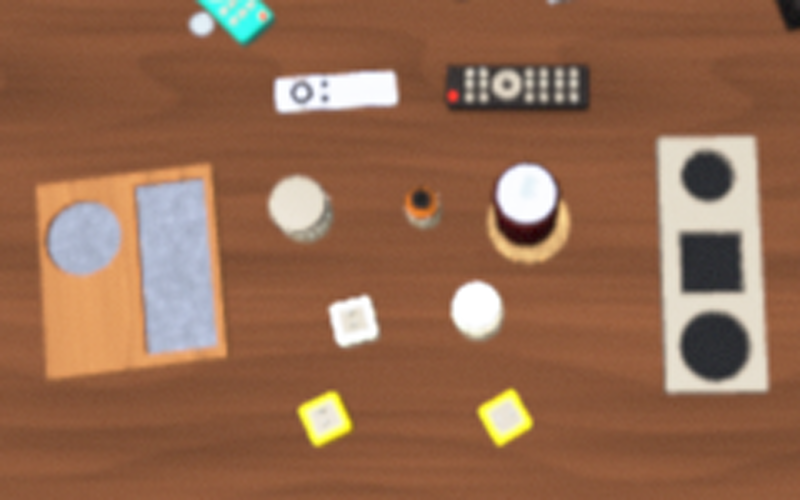

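View pics/side0c.png

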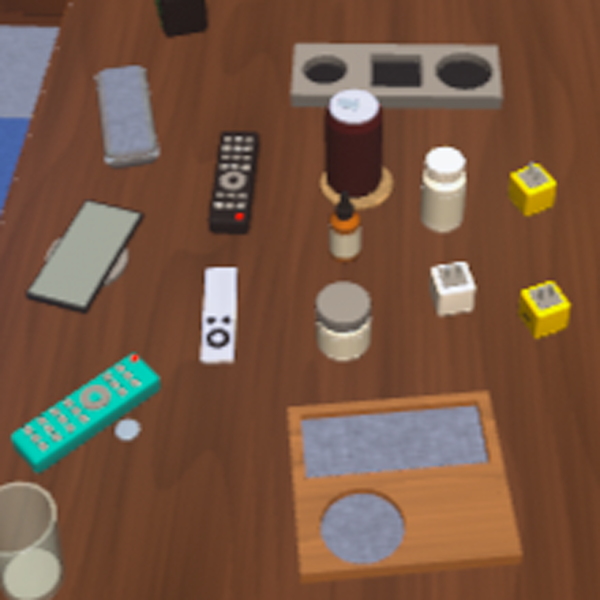

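```bash
python3 - <<'E'
from h import *
d=load('top0');s=load('side0')
def T(cx,cy,z): return ray(d,100+cx/3.3333-.35,130+cy/3.3333-.35,z)[:2].round(3)
def S(cx,cy,z): return ray(s,120+cx/2.727-.3,140+cy/2.727-.3,z)[:2].round(3)
print('tab',T(476,309,.092),S(445,161,.092))
print('jar',T(297,205,.062),S(343,304,.062))
print('drop',T(421,197,.095),S(345,202,.095))
print('chg',T(353,318,.04),S(452,274,.04))
print('rem',T(517,86,.024),S(237,178,.024), [T(x,y,.024) for x,y in((447,66),(589,66),(589,108),(447,108))])
print('can',T(526,192,.124),S(355,107,.124))
print('org',[T(*p,.02) for p in((657,137),(755,136),(768,391),(667,392))],T(708,175,.02),T(711,262,.02),T(715,346,.02))
print('orgS',[S(*p,.02) for p in((293,44),(499,44),(501,98),(292,96))],S(325,69,.02),S(397,70,.02),S(465,71,.02))
print('tray',[T(*p,.016) for p in((37,185),(211,164),(227,356),(47,379))],T(84,238,.016))
print('trayS',[S(*p,.016) for p in((289,407),(488,393),(520,557),(301,570))],S(362,527,.016))
E
```

```text
tab [ 0.445 -0.061] [ 0.446 -0.059]
jar [0.552 0.119] [0.55  0.122]
drop [ 0.554 -0.007] [0.552 0.011]
chg [0.443 0.062] [0.437 0.059]
rem [ 0.688 -0.098] [ 0.681 -0.092] [array([ 0.709, -0.025]), array([ 0.71 , -0.173]), array([ 0.665, -0.173]), array([ 0.664, -0.026])]
can [ 0.553 -0.108] [ 0.546 -0.108]
org [array([ 0.635, -0.243]), array([ 0.637, -0.344]), array([ 0.375, -0.349]), array([ 0.374, -0.249])] [ 0.595 -0.295] [ 0.505 -0.296] [ 0.42  -0.298]
orgS [array([ 0.634, -0.342]), array([ 0.37 , -0.352]), array([ 0.372, -0.247]), array([ 0.629, -0.241])] [ 0.591 -0.294] [ 0.5   -0.295] [ 0.415 -0.297]
tray [array([0.581, 0.395]), array([0.604, 0.217]), array([0.407, 0.19 ]), array([0.382, 0.369])] [0.526 0.343]
trayS [array([0.599, 0.217]), array([0.403, 0.193]), array([0.38 , 0.371]), array([0.576, 0.392])] [0.523 0.347]
```

```bash
cat >> h.py <<'E'
from scipy.spatial.transform import Rotation as Ro
def plan(x,y,z,psi=None):
    "increments (cm, deg) from the measured pose to world x,y,z with tool y at angle psi deg (mod 180)"
    o=sensors.get_obs(); R=Ro.from_rotvec(o['tool_rot']).as_matrix()
    v=R.T@(np.array([x,y,z])-o['tool_pos'])*100
    cur=np.degrees(np.arctan2(R[1,1],R[0,1])); tw=0
    if psi is not None: tw=-((psi-cur+90)%180-90)
    print('t',round(o['t'],2),'pos',o['tool_pos'].round(4),'psi',round(cur,2),'q6',o['q'][5].round(2),'inc',v.round(2),'tw',round(tw,1),'open',round(o['opening'],4),'F',o['contact_force'].round(1))
E
python3 - <<'E'
from h import *
plan(.40,-.06,.24,-90)
E
```

```text
t 0.15 pos [ 0.2552 -0.57    0.2474] psi -65.89 q6 -0.12 inc [ 34.05 -40.64   0.81] tw 24.1 open 0.0853 F [-0.2 -0.7  0.4]
```

Emit:
move_arm(increments=[[34,-40.6,0.8,24,8.5],[34,-40.6,0.8,24,8.5],[34,-40.6,0.8,24,8.5],[34,-40.6,0.8,24,8.5],[34,-40.6,0.8,24,8.5]], newtons=40)

```text
t: 0.78
tool_pos: [0.3406, -0.2679, 0.2432]
tool_rot: [-3.141, -0.002, -0.0]
contact_force: [0.6, 0.7, -0.4]
opening: 0.0845
```

```bash
python3 - <<'E'
from h import *
plan(.40,-.06,.24,-90)
E
```

```text
t 0.78 pos [ 0.3406 -0.2679  0.2432] psi -89.93 q6 0.73 inc [  5.96 -20.78   0.33] tw 0.1 open 0.0845 F [ 0.6  0.7 -0.4]
```

Emit:
move_arm(increments=[[6,-20.8,0.3,0,8.5],[6,-20.8,0.3,0,8.5],[6,-20.8,0.3,0,8.5],[6,-20.8,0.3,0,8.5],[6,-20.8,0.3,0,8.5]])

```text
t: 1.4
tool_pos: [0.4001, -0.0602, 0.2403]
tool_rot: [-3.142, -0.01, 0.001]
contact_force: [0.3, -0.1, -0.1]
opening: 0.0851
```

```bash
python3 - <<'E'
from h import *
plan(.445,-.06,.24,-90)
snap('wrist','w1.png')
E
```

```text
t 1.4 pos [ 0.4001 -0.0602  0.2403] psi -89.65 q6 1.23 inc [4.49 0.01 0.03] tw 0.4 open 0.0851 F [ 0.3 -0.1 -0.1]
```

View pics/w1.png

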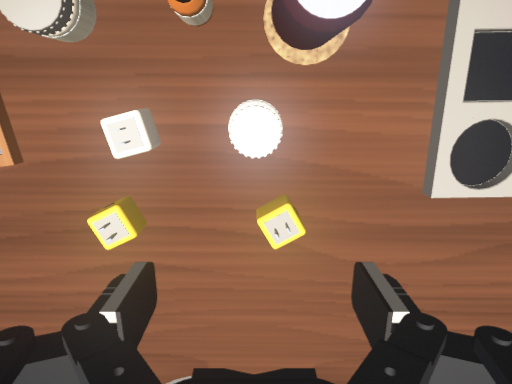

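The wrist view shows the tablet cap at (256,128). The white charger is at (126,134), and the two yellow look-alikes are at (113,225) and (281,225). The white one fits the description. The dropper is at the top edge, (190,5).

```bash
python3 - <<'E'
from h import *
d=load('w1');im=d['image']
hsv=cv2.cvtColor(im,cv2.COLOR_RGB2HSV)
m=((hsv[...,1]<40)&(hsv[...,2]>225)).astype('uint8')*255
cs,_=cv2.findContours(m,0,2)
for c in cs:
    if cv2.contourArea(c)>300:
        print(cv2.boundingRect(c),cv2.contourArea(c))
print('tab',ray(d,256,128,.092))
P=[ray(d,u,v,.04) for u,v in((101,121),(143,110),(153,147),(113,158))]
print('chg corners',np.round(P,4).tolist(),np.mean(P,0).round(4))
for i in range(4):
  e=P[(i+1)%4]-P[i]; print(np.linalg.norm(e).round(4),np.degrees(np.arctan2(e[1],e[0])).round(1))
a=cv2.imread('pics/w1.png')[60:260,80:340];cv2.imwrite('pics/w1c.png',cv2.resize(a,None,fx=3,fy=3,interpolation=cv2.INTER_CUBIC))
E
```

```text
(93, 213, 36, 32) 594.5
(265, 211, 34, 33) 579.5
(101, 110, 50, 49) 1616.5
(228, 100, 55, 58) 2349.0
(432, 67, 80, 131) 2902.0
(298, 0, 67, 18) 790.0
(2, 0, 58, 30) 1244.5
tab [ 0.45094317 -0.05999636  0.092     ]
chg corners [[0.4515, 0.0851, 0.04], [0.4617, 0.0448, 0.04], [0.4275, 0.0384, 0.04], [0.4166, 0.078, 0.04]] [0.4393 0.0616 0.04  ]
0.0416 -75.8
0.0349 -169.4
0.0411 105.4
0.0357 11.5
```

View pics/w1c.png

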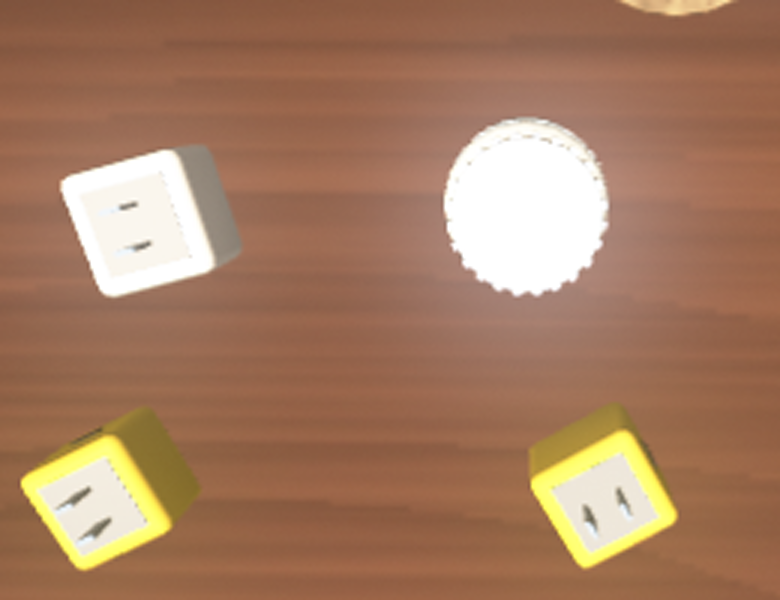

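The white plug at crop (145,225) is the charger; the other two have yellow bodies. Next I go for the tablet bottle.

Emit:
move_arm(increments=[[4.7,0,6,0.3,8.5],[4.7,0,12,0.3,8.5],[4.7,0,16,0.3,8.5],[4.7,0,19,0.3,8.5],[4.7,0,19.2,0.3,8.5]])

```text
t: 2.08
tool_pos: [0.4446, -0.0623, 0.0458]
tool_rot: [-3.14, 0.009, 0.01]
contact_force: [0.4, 0.6, -0.2]
opening: 0.0849
```

```bash
python3 - <<'E'
from h import *
plan(.447,-.06,.048,-90)
snap('wrist','w2.png')
E
```

```text
t 2.08 pos [ 0.4446 -0.0623  0.0458] psi -90.32 q6 1.27 inc [ 0.23 -0.24 -0.22] tw -0.3 open 0.0849 F [ 0.4  0.6 -0.2]
```

View pics/w2.png

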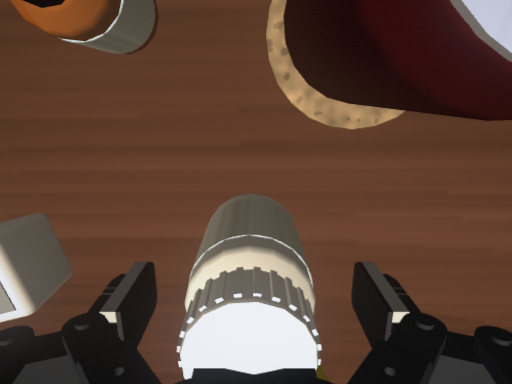

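The bottle is between the jaws, its body around (250,260) and centred between the pads at 155 and 355. Closing.

Emit:
move_arm(increments=[[0.2,-0.2,-0.2,0,5.5],[0.2,-0.2,-0.2,0,4.0],[0.2,-0.2,-0.2,0,4.0],[0.2,-0.2,-0.2,0,4.0],[0.2,-0.2,-0.2,0,4.0]], newtons=40)

```text
t: 2.75
tool_pos: [0.4509, -0.0602, 0.053]
tool_rot: [3.14, -0.005, 0.006]
contact_force: [-0.5, -0.7, 6.2]
opening: 0.0467
```

Emit:
move_arm(increments=[[0,0,0,0,4.0],[0,0,-2,0,4.0],[0,0,-5,0,4.0],[0,0,-8,0,4.0],[0,0,-8,0,4.0]])

```text
t: 3.38
tool_pos: [0.4512, -0.0602, 0.1339]
tool_rot: [3.14, -0.005, 0.01]
contact_force: [0.2, -0.6, -1.3]
opening: 0.0471
```

```bash
python3 - <<'E'
from h import *
plan(.419,-.298,.13,-89)
snap('side','s1.png')
E
```

```text
t 3.38 pos [ 0.4512 -0.0602  0.1339] psi -90.17 q6 1.28 inc [-3.16 23.79  0.41] tw -1.2 open 0.0471 F [ 0.2 -0.6 -1.3]
```

View pics/s1.png

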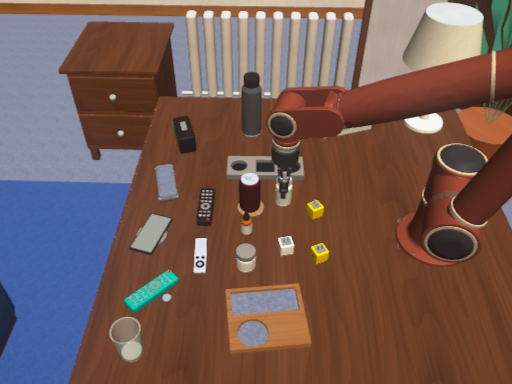

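Emit:
move_arm(increments=[[-2.8,23.8,0,-1.2,4.0],[-2.8,23.8,0,-1.2,4.0],[-2.8,23.8,0,-1.2,4.0],[-2.8,23.8,0,-1.2,4.0],[-2.8,23.8,0,-1.2,4.0]])

```text
t: 4.05
tool_pos: [0.419, -0.2998, 0.1291]
tool_rot: [-3.14, -0.02, 0.003]
contact_force: [-0.3, -0.2, -1.7]
opening: 0.0467
```

Emit:
move_arm(increments=[[0,0,0,0,4.0],[0,0,0,0,4.0],[0,0,0,0,4.0]])

```text
t: 4.42
tool_pos: [0.4206, -0.2963, 0.1303]
tool_rot: [-3.141, -0.03, 0.0]
contact_force: [0.9, 0.1, -0.5]
opening: 0.0469
```

```bash
python3 - <<'E'
from h import *
plan(.421,-.298,.060,-89)
snap('wrist','w3.png')
snap('side','s2.png')
a=cv2.imread('pics/s2.png')[60:260,180:400]; cv2.imwrite('pics/s2c.png',cv2.resize(a,None,fx=3,fy=3,interpolation=cv2.INTER_CUBIC))
E
```

```text
t 4.42 pos [ 0.4206 -0.2963  0.1303] psi -88.89 q6 0.79 inc [0.04 0.17 7.03] tw 0.1 open 0.0469 F [ 0.9  0.1 -0.5]
```

View pics/w3.png

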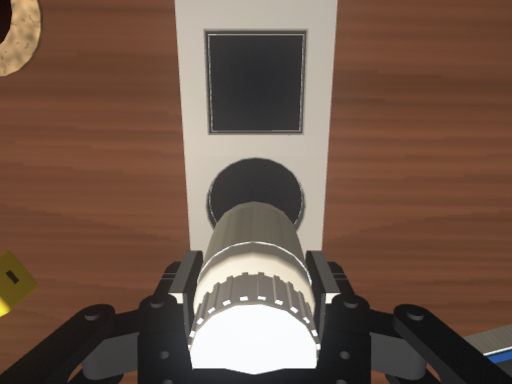

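View pics/s2c.png

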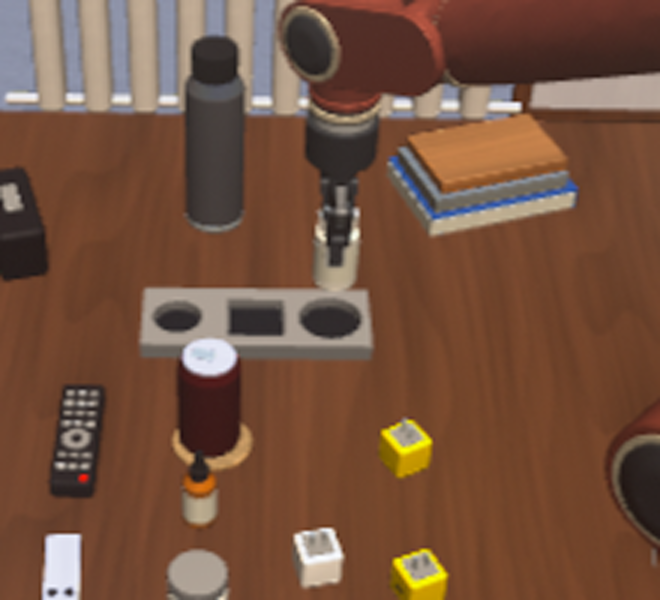

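Held bottle at (255,290), upright; the organiser's square recess centres at (256,82) and the large round one at (255,~197), laterally aligned with the bottle. I'll check against this view.

```bash
python3 - <<'E'
from h import *
d=load('w3')
P=[ray(d,u,v,.02)[:2] for u,v in((205,30),(307,30),(304,134),(208,134))];print(np.round(P,4).tolist(),np.mean(P,0))
print('circle L/R/top',ray(d,207,200,.02),ray(d,303,200,.02),ray(d,255,157,.02))
# bottle base: bottom edge top-most
b=.1303-.053
print('base front',ray(d,255,203,b))
E
```

```text
[[0.5349, -0.2617], [0.5362, -0.3259], [0.4716, -0.3282], [0.4703, -0.2623]] [ 0.50325964 -0.29452921]
circle L/R/top [ 0.42278367 -0.26057242  0.02      ] [ 0.42419878 -0.33048248  0.02      ] [ 0.45504423 -0.29488029  0.02      ]
base front [ 0.43967737 -0.29510302  0.0773    ]
```

Emit:
move_arm(increments=[[0.3,0,3,0,4.0],[0.3,0,5.5,0,4.0],[0.3,0,6.6,0,4.0],[0.3,0,7.0,0,4.0],[0.3,0,7.0,0,4.0]])

```text
t: 5.15
tool_pos: [0.4238, -0.2978, 0.0612]
tool_rot: [3.141, 0.028, 0.001]
contact_force: [-0.4, 0.1, -0.9]
opening: 0.0467
```

Emit:
move_arm(increments=[[0,0,0.0,0,4.0],[0,0,0.1,0,4.0]])

```text
t: 5.4
tool_pos: [0.4239, -0.298, 0.0605]
tool_rot: [3.14, 0.028, 0.002]
contact_force: [0.8, -0.3, -1.1]
opening: 0.0466
```

Emit:
move_arm(increments=[[0,0,0.1,0,4.0],[0,0,0.2,0,4.0],[0,0,0.3,0,4.0],[0,0,0.3,0,4.0]])

```text
t: 5.9
tool_pos: [0.4238, -0.2979, 0.0589]
tool_rot: [-3.141, -0.028, 0.0]
contact_force: [-4.6, 3.5, 13.4]
opening: 0.0467
```

```bash
python3 - <<'E'
from h import *
plan(.421,-.298,.058,-89)
E
```

```text
t 5.9 pos [ 0.4238 -0.2979  0.0589] psi -88.98 q6 0.8 inc [-0.28  0.01  0.09] tw 0.0 open 0.0467 F [-4.6  3.5 13.4]
```

Contact came at the predicted height, 13 N. Release and retreat.

Emit:
move_arm(increments=[[0,0,-0.1,0,5.2],[0,0,-0.1,0,6.5],[0,0,-0.1,0,8.0],[0,0,-0.1,0,8.5],[0,0,-0.1,0,8.5]])

```text
t: 6.52
tool_pos: [0.4233, -0.2974, 0.0574]
tool_rot: [-3.141, -0.028, 0.0]
contact_force: [0.4, -0.2, 0.2]
opening: 0.0845
```

Emit:
move_arm(increments=[[0,0,-4,0,8.5],[0,0,-9,0,8.5],[0,0,-15,0,8.5],[0,-6,-16,0,8.5],[0,-12,-16,0,8.5]])

```text
t: 7.15
tool_pos: [0.4219, -0.1771, 0.2199]
tool_rot: [3.14, 0.024, 0.006]
contact_force: [-0.0, 1.4, -0.6]
opening: 0.0851
```

```bash
python3 - <<'E'
from h import *
plan(.440,.061,.2,13)
plan(.440,.061,.2,103)
d=snap('side','s3.png')
a=cv2.imread('pics/s3.png')[60:260,180:400]; cv2.imwrite('pics/s3c.png',cv2.resize(a,None,fx=3,fy=3,interpolation=cv2.INTER_CUBIC))
E
```

```text
t 7.15 pos [ 0.4219 -0.1771  0.2199] psi -89.11 q6 0.99 inc [  2.17 -23.78   1.95] tw 77.9 open 0.0851 F [-0.   1.4 -0.6]
t 7.15 pos [ 0.4219 -0.1771  0.2199] psi -89.11 q6 0.99 inc [  2.17 -23.78   1.95] tw -12.1 open 0.0851 F [-0.   1.4 -0.6]
```

View pics/s3c.png

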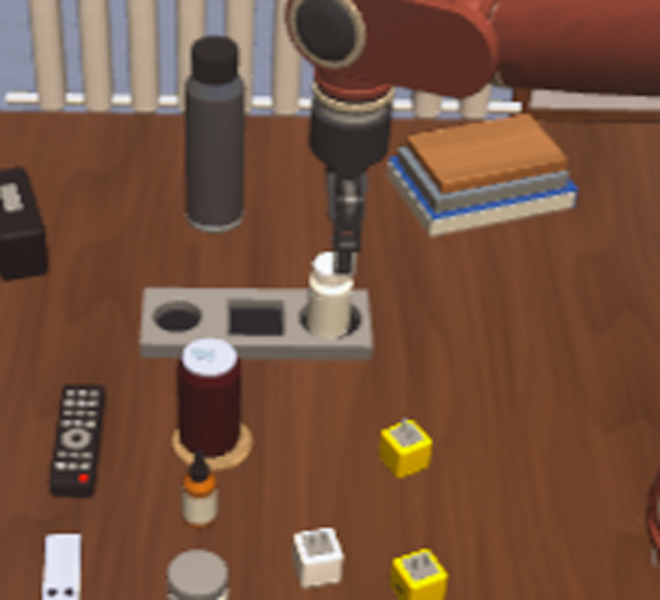

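Bottle stands in the large recess. Next the charger: jaw angle 103° matches its sides.

Emit:
move_arm(increments=[[1.0,-12,1,-6,8.5],[2.2,-23.8,2,-12,8.5],[2.2,-23.8,2,-12,8.5],[2.2,-23.8,2,-12,8.5],[2.2,-23.8,2,-12,8.5]])

```text
t: 7.82
tool_pos: [0.4385, 0.0638, 0.197]
tool_rot: [-3.12, -0.366, 0.002]
contact_force: [0.1, -0.0, -0.2]
opening: 0.0852
```

```bash
python3 - <<'E'
from h import *
plan(.440,.061,.035,103)
d=snap('wrist','w4.png')
E
```

```text
t 7.83 pos [0.4385 0.0638 0.197 ] psi -76.63 q6 1.31 inc [ 0.1   0.31 16.2 ] tw 0.4 open 0.0852 F [ 0.1 -0.  -0.2]
```

View pics/w4.png

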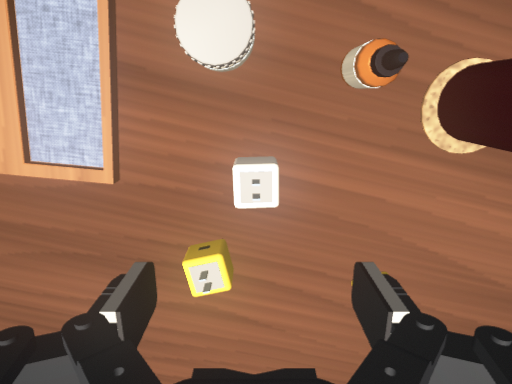

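White charger's top face at (256,187), sides aligned with the jaws; a yellow one at (207,270); dropper body (360,75), jar lid (215,28).

```bash
python3 - <<'E'
from h import *
d=load('w4')
P=[ray(d,u,v,.04) for u,v in((233,166),(279,165),(279,208),(234,209))];c=np.mean(P,0);print(c)
plan(c[0],c[1],.035,103)
print('drop tip',ray(d,398,57,.095),'collar',ray(d,384,61,.073),'body shoulder',ray(d,370,70,.054),'base', ray(d,358,72,.0))
print('jar', ray(d,214,28,.062))
E
```

```text
[0.43847331 0.06336342 0.04      ]
t 7.88 pos [0.4387 0.0621 0.1973] psi -76.77 q6 1.31 inc [ 1.000e-02 -1.300e-01  1.623e+01] tw 0.2 open 0.0851 F [-0.1  0.4  0.7]
drop tip [0.55482377 0.00121646 0.095     ] collar [0.55425214 0.00172706 0.073     ] body shoulder [0.54913455 0.00350668 0.054     ] base [ 0.55229665 -0.00258404  0.        ]
jar [0.54890729 0.12013365 0.062     ]
```

Emit:
move_arm(increments=[[0,-0.1,6,0,8.5],[0,-0.1,11,0,8.5],[0,-0.1,14.5,0,8.5],[0,-0.1,16.2,0,8.5],[0,-0.1,16.2,0,8.5]])

```text
t: 8.5
tool_pos: [0.4376, 0.0606, 0.0341]
tool_rot: [-3.122, -0.353, 0.006]
contact_force: [-0.0, 0.4, -0.0]
opening: 0.085
```

Emit:
move_arm(increments=[[0,0,0,0,6],[0,0,0,0,4],[0,0,0,0,3.4],[0,0,0,0,3.4],[0,0,0,0,3.4]], newtons=40)

```text
t: 9.12
tool_pos: [0.4401, 0.0617, 0.037]
tool_rot: [3.121, 0.356, 0.004]
contact_force: [-0.5, -0.7, 5.2]
opening: 0.0393
```

```bash
python3 - <<'E'
from h import *
plan(.440,.061,.035,103)
d=snap('wrist','w5.png')
E
```

```text
t 9.12 pos [0.4401 0.0617 0.037 ] psi -76.98 q6 1.32 inc [-0.03  0.07  0.2 ] tw 0.0 open 0.0393 F [-0.5 -0.7  5.2]
```

View pics/w5.png

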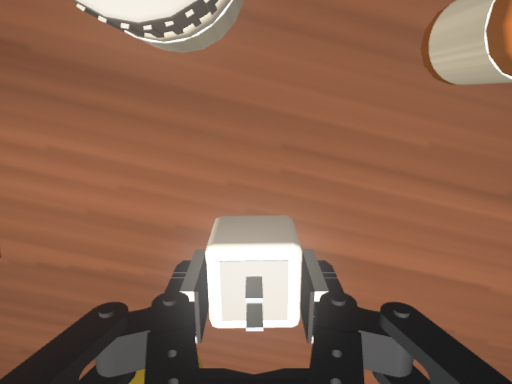

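Emit:
move_arm(increments=[[0,0,-3,0,3.4],[0,0,-8,0,3.4],[0,0,-12,0,3.4],[0,0,-12,0,3.4]])

```text
t: 9.68
tool_pos: [0.4411, 0.0619, 0.1594]
tool_rot: [3.12, 0.356, 0.012]
contact_force: [0.8, 0.2, -1.8]
opening: 0.0391
```

```bash
python3 - <<'E'
from h import *
plan(.505,-.295,.157,-88.7)
E
```

```text
t 9.68 pos [0.4411 0.0619 0.1594] psi -76.98 q6 1.32 inc [-1.82 36.21  0.3 ] tw 11.7 open 0.0391 F [ 0.8  0.2 -1.8]
```

Emit:
move_arm(increments=[[-1.8,36.2,0,11.7,3.4],[-1.8,36.2,0,11.7,3.4],[-1.8,36.2,0,11.7,3.4],[-1.8,36.2,0,11.7,3.4],[-1.8,36.2,0,11.7,3.4]])

```text
t: 10.3
tool_pos: [0.493, -0.2471, 0.1532]
tool_rot: [-3.139, -0.035, 0.004]
contact_force: [1.1, 0.1, -0.6]
opening: 0.0392
```

```bash
python3 - <<'E'
from h import *
plan(.505,-.295,.157,-88.7)
E
```

```text
t 10.3 pos [ 0.493  -0.2471  0.1532] psi -88.71 q6 0.95 inc [ 1.09  4.81 -0.39] tw -0.0 open 0.0392 F [ 1.1  0.1 -0.6]
```

Emit:
move_arm(increments=[[1.1,4.8,0,0,3.4],[1.1,4.8,0,0,3.4],[1.1,4.8,0,0,3.4]])

```text
t: 10.68
tool_pos: [0.5051, -0.2924, 0.1535]
tool_rot: [-3.139, -0.036, 0.004]
contact_force: [-0.3, 0.1, -1.4]
opening: 0.0392
```

```bash
python3 - <<'E'
from h import *
d=snap('wrist','w6.png')
plan(.505,-.295,.044,-88.7)
E
```

```text
t 10.72 pos [ 0.5053 -0.292   0.1539] psi -88.65 q6 0.9 inc [-1.000e-02  3.200e-01  1.099e+01] tw 0.1 open 0.039 F [ 0.2  0.1 -0.8]
```

View pics/w6.png

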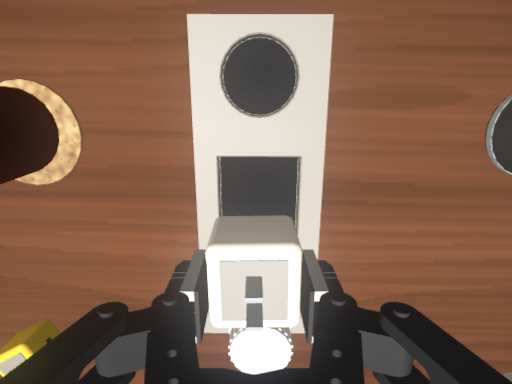

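Charger held at (254,280), upright; square recess directly below it, columns 218–300; small round recess at (259,75). Descending.

Emit:
move_arm(increments=[[0,0.3,5,0,3.4],[0,0.3,9,0,3.4],[0,0.3,10.6,0,3.4],[0,0.3,10.8,0,3.4],[0,0.3,10.9,0,3.4]])

```text
t: 11.35
tool_pos: [0.5073, -0.297, 0.0485]
tool_rot: [3.139, 0.037, 0.004]
contact_force: [0.0, 0.8, 0.5]
opening: 0.0391
```

Emit:
move_arm(increments=[[0,0,0.1,0,3.4],[0,0,0.2,0,3.4],[0,0,0.2,0,3.4]])

```text
t: 11.72
tool_pos: [0.5063, -0.2967, 0.045]
tool_rot: [3.141, 0.036, 0.001]
contact_force: [0.3, -0.5, -1.7]
opening: 0.0393
```

Emit:
move_arm(increments=[[0,0,0.1,0,3.4],[0,0,0.2,0,3.4],[0,0,0.3,0,3.4],[0,0,0.3,0,3.4]])

```text
t: 12.22
tool_pos: [0.5062, -0.2966, 0.0431]
tool_rot: [-3.141, -0.036, 0.001]
contact_force: [-6.1, 2.4, 7.8]
opening: 0.039
```

Emit:
move_arm(increments=[[0,0,-0.1,0,5],[0,0,-0.1,0,6.5],[0,0,-0.1,0,7],[0,0,-0.1,0,7],[0,0,-4,0,7]])

```text
t: 12.85
tool_pos: [0.5036, -0.2946, 0.078]
tool_rot: [-3.136, -0.036, 0.01]
contact_force: [0.6, 0.0, 0.0]
opening: 0.07
```

Emit:
move_arm(increments=[[0,0,-5,0,8.5],[0,0,-11,0,8.5],[0,-6,-15,0,8.5],[0,-12,-15,0,8.5],[0,-12,-15,0,8.5]])

```text
t: 13.48
tool_pos: [0.5036, -0.1738, 0.2327]
tool_rot: [3.141, 0.042, 0.003]
contact_force: [0.1, -1.2, -0.7]
opening: 0.0849
```

```bash
python3 - <<'E'
from h import *
plan(.553,.001,.23,0)
plan(.553,.001,.23,-60)
d=snap('side','s4.png')
a=cv2.imread('pics/s4.png')[60:260,180:400]; cv2.imwrite('pics/s4c.png',cv2.resize(a,None,fx=3,fy=3,interpolation=cv2.INTER_CUBIC))
E
```

```text
t 13.47 pos [ 0.5036 -0.1738  0.2327] psi -88.47 q6 1.07 inc [  5.4  -17.34   0.28] tw -88.5 open 0.0849 F [ 0.1 -1.2 -0.7]
t 13.47 pos [ 0.5036 -0.1738  0.2327] psi -88.47 q6 1.07 inc [  5.4  -17.34   0.28] tw -28.5 open 0.0849 F [ 0.1 -1.2 -0.7]
```

View pics/s4c.png

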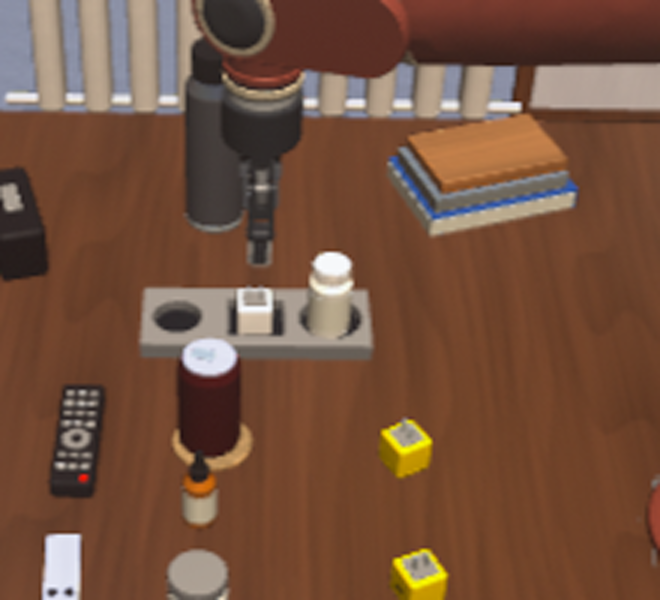

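Charger sits in the square recess, prongs up. Next the dropper.

Emit:
move_arm(increments=[[5.4,-17.3,3,1.5,6.5],[5.4,-17.3,3,1.5,6.5],[5.4,-17.3,3,1.5,6.5],[5.4,-17.3,3,1.5,6.5],[5.4,-17.3,3,1.5,6.5]])

```text
t: 14.15
tool_pos: [0.5535, -0.0032, 0.201]
tool_rot: [3.141, -0.006, -0.002]
contact_force: [-0.0, -0.1, 0.3]
opening: 0.0652
```

```bash
python3 - <<'E'
from h import *
d=snap('wrist','w7.png')
plan(.553,.001,.048,-90)
d=load('w6')
print('flask edge',ray(d,486,135,0.0),ray(d,500,80,.0))
E
```

```text
t 14.2 pos [ 0.5535 -0.0037  0.2013] psi -90.28 q6 1.43 inc [-0.05 -0.47 15.33] tw -0.3 open 0.0648 F [-0.7  0.2  0.1]
flask edge [ 0.5538375  -0.47740142  0.        ] [ 0.59588255 -0.47854288  0.        ]
```

View pics/w7.png

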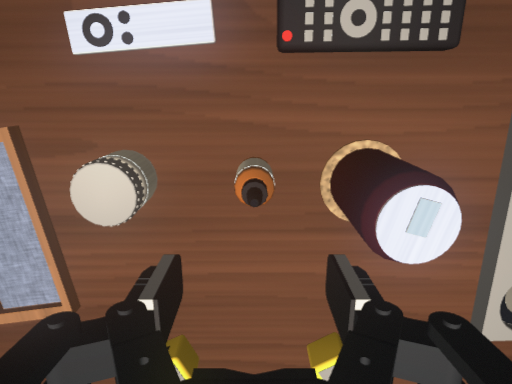

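Dropper bulb tip at (254,195) between the can and the jar, clear on both sides; jar lid (103,193); black remote across the top right.

```bash
python3 - <<'E'
from h import *
d=load('w7')
print('tip',ray(d,254,196,.095),'shoulder',ray(d,255,185,.056),'jar',ray(d,103,193,.062))
print('rem bottom corners',ray(d,277,50,.024),ray(d,458,47,.024))
E
```

```text
tip [ 0.56062513 -0.00186443  0.095     ] shoulder [ 0.55834565 -0.00267211  0.056     ] jar [0.55363109 0.1207459  0.062     ]
rem bottom corners [ 0.6641543  -0.02104189  0.024     ] [ 0.66588762 -0.16893996  0.024     ]
```

Emit:
move_arm(increments=[[0.2,-0.3,5,0,6.5],[0.2,-0.3,9,0,6.5],[0.2,-0.3,12.5,0,6.5],[0.2,-0.3,15,0,6.5],[0.2,-0.3,15.3,0,6.5]])

```text
t: 14.82
tool_pos: [0.5538, -0.0009, 0.0466]
tool_rot: [-3.141, 0.009, 0.006]
contact_force: [-1.0, -0.5, 1.3]
opening: 0.065
```

```bash
python3 - <<'E'
from h import *
d=snap('wrist','w8.png')
plan(.556,-.001,.048,-90)
E
```

```text
t 14.88 pos [ 0.5548 -0.0007  0.0478] psi -90.32 q6 1.44 inc [ 0.12  0.03 -0.02] tw -0.3 open 0.0649 F [0.4 0.4 0.5]
```

View pics/w8.png

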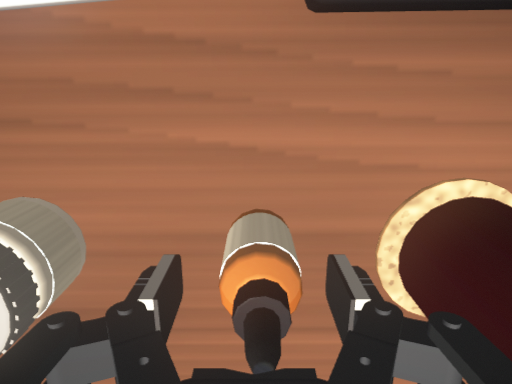

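Dropper body is at (260,265), centred between the pads. Closing.

Emit:
move_arm(increments=[[0.1,0,0,0,4.5],[0.1,0,0,0,3.0],[0.1,0,0,0,2.8],[0.1,0,0,0,2.8],[0.1,0,0,0,2.8]], newtons=40)

```text
t: 15.5
tool_pos: [0.558, -0.0, 0.0506]
tool_rot: [3.14, -0.005, 0.006]
contact_force: [-0.7, -2.4, 7.3]
opening: 0.0322
```

Emit:
move_arm(increments=[[0,0,0,0,2.8],[0,0,-3,0,2.8],[0,0,-8,0,2.8],[0,0,-14,0,2.8],[0,0,-16,0,2.8]])

```text
t: 16.12
tool_pos: [0.5583, 0.0007, 0.2135]
tool_rot: [3.141, -0.005, 0.012]
contact_force: [-0.1, -0.2, -1.5]
opening: 0.0328
```

```bash
python3 - <<'E'
from h import *
plan(.594,-.294,.21,-88.7)
d=snap('side','s5.png')
a=cv2.imread('pics/s5.png')[60:260,140:360]; cv2.imwrite('pics/s5c.png',cv2.resize(a,None,fx=3,fy=3,interpolation=cv2.INTER_CUBIC))
E
```

```text
t 16.12 pos [0.5583 0.0007 0.2135] psi -90.18 q6 1.44 inc [ 3.65 29.46  0.39] tw -1.5 open 0.0328 F [-0.1 -0.2 -1.5]
```

View pics/s5c.png

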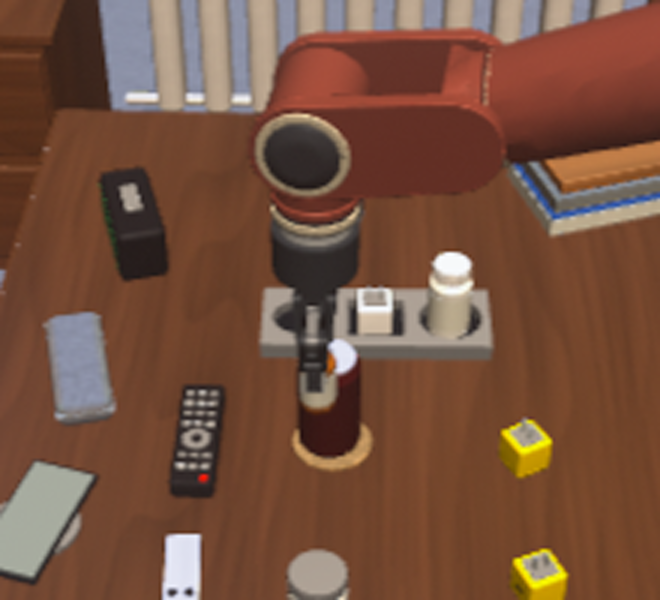

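Emit:
move_arm(increments=[[3.6,29.4,0,-1.5,2.8],[3.6,29.4,0,-1.5,2.8],[3.6,29.4,0,-1.5,2.8],[3.6,29.4,0,-1.5,2.8],[3.6,29.4,0,-1.5,2.8]])

```text
t: 16.8
tool_pos: [0.5904, -0.2953, 0.2054]
tool_rot: [-3.139, -0.034, 0.005]
contact_force: [0.7, 0.5, -1.0]
opening: 0.0326
```

Emit:
move_arm(increments=[[0,0,4,0,2.8],[0,0,8,0,2.8],[0,0,8,0,2.8],[0,0,8,0,2.8]])

```text
t: 17.3
tool_pos: [0.5916, -0.2933, 0.1286]
tool_rot: [-3.141, -0.036, 0.0]
contact_force: [0.4, -1.0, 0.7]
opening: 0.0325
```

```bash
python3 - <<'E'
from h import *
d=snap('wrist','w9.png')
plan(.594,-.294,.057,-88.7)
d=snap('side','s6.png')
a=cv2.imread('pics/s6.png')[60:260,140:360]; cv2.imwrite('pics/s6c.png',cv2.resize(a,None,fx=3,fy=3,interpolation=cv2.INTER_CUBIC))
E
```

```text
t 17.35 pos [ 0.5923 -0.2937  0.1302] psi -88.67 q6 0.97 inc [0.15 0.02 7.32] tw 0.0 open 0.0326 F [-0.5  0.4 -0.5]
```

View pics/w9.png

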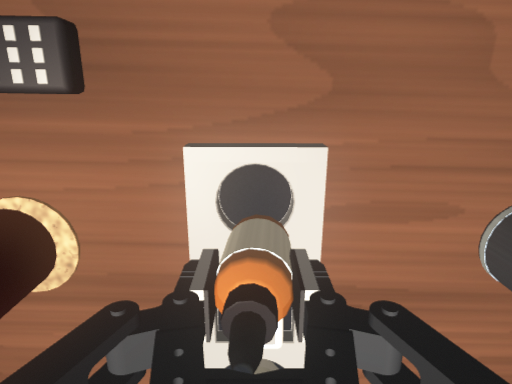

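View pics/s6c.png

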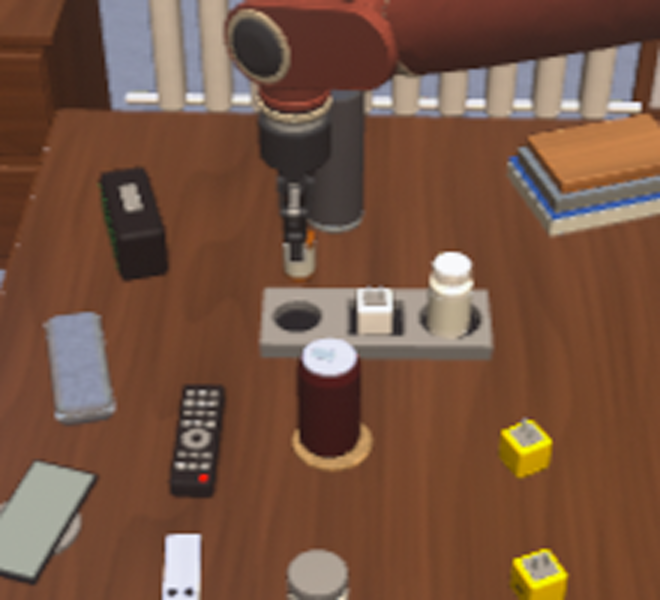

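```bash
python3 - <<'E'
from h import *
d=load('w9'); b=.1302-.0506
print('rim far',ray(d,255,164,.02),'L/R',ray(d,218,197,.02),ray(d,292,197,.02),'base far',ray(d,258,219,b),'bulb',ray(d,246,345,b+.085))
E
```

```text
rim far [ 0.62141471 -0.29183469  0.02      ] L/R [ 0.59664981 -0.26574118  0.02      ] [ 0.59792552 -0.31909997  0.02      ] base far [ 0.6027704  -0.29383435  0.0796    ] bulb [ 0.59152973 -0.28942977  0.1646    ]
```

Emit:
move_arm(increments=[[0.6,0,3,0,2.8],[0.6,-0.1,5.5,0,2.8],[0.6,-0.1,6.6,0,2.8],[0.6,-0.1,6.9,0,2.8],[0.6,-0.1,7.0,0,2.8]])

```text
t: 18.02
tool_pos: [0.5983, -0.2929, 0.0601]
tool_rot: [3.14, 0.036, 0.003]
contact_force: [-0.4, 0.3, -0.1]
opening: 0.0327
```

Emit:
move_arm(increments=[[0,0,0.1,0,2.8],[0,0,0.2,0,2.8],[0,0,0.2,0,2.8]])

```text
t: 18.4
tool_pos: [0.5975, -0.2924, 0.0568]
tool_rot: [3.141, 0.036, 0.0]
contact_force: [-0.7, -0.0, -1.1]
opening: 0.0331
```

Emit:
move_arm(increments=[[0,0,0.1,0,2.8],[0,0,0.2,0,2.8],[0,0,0.2,0,2.8]])

```text
t: 18.77
tool_pos: [0.5983, -0.2926, 0.0566]
tool_rot: [3.141, 0.036, 0.002]
contact_force: [-2.3, 0.8, 6.7]
opening: 0.0327
```

Emit:
move_arm(increments=[[0,0,0,0,3.5],[0,0,0,0,4.2],[0,0,0,0,5.5],[0,0,0,0,6.5],[0,0,0,0,6.5]])

```text
t: 19.4
tool_pos: [0.5974, -0.2923, 0.0544]
tool_rot: [-3.141, -0.036, 0.0]
contact_force: [0.2, -0.8, 0.2]
opening: 0.0649
```

Emit:
move_arm(increments=[[0,0,-4,0,6.5],[0,0,-9,0,6.5],[0,0,-15,0,6.5],[2,-6,-16,0,7],[4,-12,-16,0,7]])

```text
t: 20.02
tool_pos: [0.6352, -0.1734, 0.2175]
tool_rot: [3.14, 0.033, 0.007]
contact_force: [0.3, 0.2, -0.4]
opening: 0.07
```

```bash
python3 - <<'E'
from h import *
d=snap('side','s7.png')
a=cv2.imread('pics/s7.png')[60:260,140:360]; cv2.imwrite('pics/s7c.png',cv2.resize(a,None,fx=3,fy=3,interpolation=cv2.INTER_CUBIC))
t=load('top0')
P=[ray(t,100+x/3.3333-.35,130+y/3.3333-.35,.024) for x,y in((447,66),(589,66),(589,108),(447,108))]
print(np.mean(P,0))
plan(.687,-.098,.19,0)
E
```

```text
[ 0.68698095 -0.09901431  0.024     ]
t 20.07 pos [ 0.6365 -0.1652  0.2161] psi -88.41 q6 1.17 inc [ 5.23 -6.57  2.66] tw -88.4 open 0.0698 F [ 1.4  4.6 -0.3]
```

View pics/s7c.png

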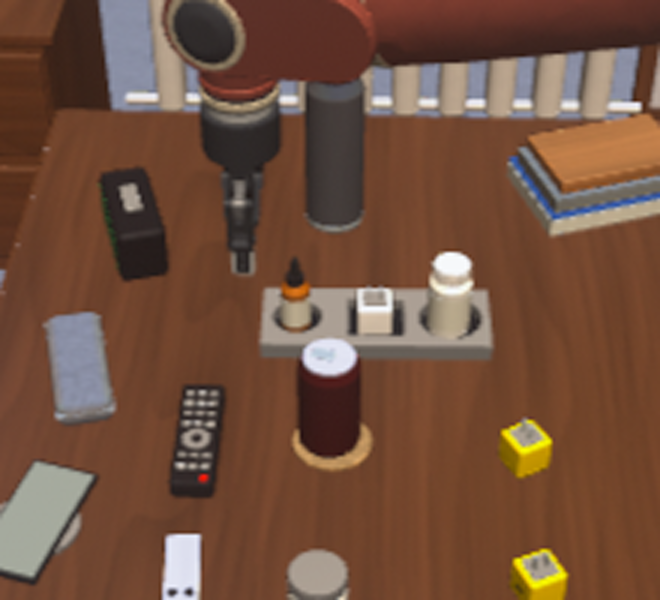

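Dropper stands in the small recess. Next the black remote at (.687,-.098), jaws along world x.

Emit:
move_arm(increments=[[5.2,-6.6,2,-44,7],[5.2,-6.6,2,-44,7],[5.2,-6.6,2,-44,7],[5.2,-6.6,2,-44,7],[5.2,-6.6,2,-44,7]])

```text
t: 20.7
tool_pos: [0.6844, -0.1064, 0.1942]
tool_rot: [-2.899, -1.209, 0.001]
contact_force: [-0.4, -0.5, 0.6]
opening: 0.0701
```

Emit:
move_arm(increments=[[0,0,0,-44.5,7],[0,0,0,-44.5,7],[0,0,0,-44.5,7],[0,0,0,-44.5,7],[0,0,0,-44.5,7]])

```text
t: 21.32
tool_pos: [0.6844, -0.1067, 0.1945]
tool_rot: [-2.228, -2.214, 0.0]
contact_force: [-0.6, -0.1, 1.0]
opening: 0.0698
```

```bash
python3 - <<'E'
from h import *
d=snap('wrist','w10.png')
plan(.687,-.098,.03,0.5)
E
```

```text
t 21.38 pos [ 0.6844 -0.1067  0.1945] psi -0.35 q6 -0.26 inc [ 0.87  0.26 16.45] tw -0.8 open 0.07 F [ 0.8 -1.2  0. ]
```

View pics/w10.png

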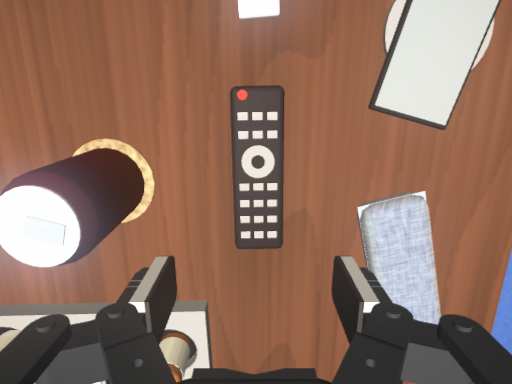

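The black remote's corners are at (231,86), (284,86), (282,248) and (235,248), keys up and black, so it is the one meant. The turquoise one is elsewhere.

```bash
python3 - <<'E'
from h import *
d=load('w10')
P=np.array([ray(d,u,v,.024) for u,v in((231,86),(284,86),(282,248),(235,248))]);print(P.round(4).tolist(),P.mean(0))
a=(P[0]+P[1]-P[2]-P[3]); print(np.degrees(np.arctan2(a[1],a[0])),np.linalg.norm(a)/2)
print('case',ray(d,360,208,.01),ray(d,372,270,.01))
c=P.mean(0); plan(c[0],c[1],.028,0.5)
E
```

```text
[[0.666, -0.022, 0.024], [0.7098, -0.0223, 0.024], [0.7109, -0.169, 0.024], [0.6659, -0.1688, 0.024]] [ 0.68813204 -0.09551431  0.024     ]
90.21357515695702 0.14675586194052853
case [ 0.78647096 -0.13384905  0.01      ] [ 0.80458668 -0.20084593  0.01      ]
t 21.38 pos [ 0.6844 -0.1067  0.1945] psi -0.35 q6 -0.26 inc [ 1.12  0.37 16.65] tw -0.8 open 0.07 F [ 0.8 -1.2  0. ]
```

Emit:
move_arm(increments=[[1.0,0.4,6,-0.6,7],[1.0,0.4,11,-0.6,7],[1.0,0.4,14.5,-0.6,7],[1.0,0.4,16.5,-0.6,7],[1.0,0.4,16.5,-0.6,7]])

```text
t: 22.0
tool_pos: [0.6876, -0.0964, 0.028]
tool_rot: [-2.213, -2.226, 0.002]
contact_force: [0.6, 0.3, -0.4]
opening: 0.0698
```

Emit:
move_arm(increments=[[0,0,0,0,5.5],[0,0,0,0,4.2],[0,0,0,0,4.0],[0,0,0,0,4.0],[0,0,0,0,4.0]], newtons=50)

```text
t: 22.62
tool_pos: [0.6905, -0.097, 0.0327]
tool_rot: [2.211, 2.226, 0.004]
contact_force: [-0.5, -0.8, 6.2]
opening: 0.0441
```

Emit:
move_arm(increments=[[0,0,0,0,4.0],[0,0,-3,0,4.0],[0,0,-8,0,4.0],[0,0,-12,0,4.0],[0,0,-12,0,4.0]])

```text
t: 23.25
tool_pos: [0.6913, -0.0971, 0.1554]
tool_rot: [2.208, 2.223, 0.008]
contact_force: [0.5, -0.2, -0.3]
opening: 0.0442
```

```bash
python3 - <<'E'
from h import *
d=snap('wrist','w11.png')
t=load('top0');s=load('side0')
# tray centre / yaw from corners seen in both views
T=np.array([ray(t,100+x/3.3333-.35,130+y/3.3333-.35,.016)[:2] for x,y in((37,185),(211,164),(227,356),(47,379))])
S=np.array([ray(s,120+x/2.727-.3,140+y/2.727-.3,.016)[:2] for x,y in((301,570),(289,407),(488,393),(520,557))])
S=S[[0,1,2,3]]
print(T.mean(0),S.mean(0))
c=(T.mean(0)+S.mean(0))/2
a=np.radians(7.2); R=np.array([[np.cos(a),-np.sin(a)],[np.sin(a),np.cos(a)]])
l=c+R@[0,-.045]; r=c+R@[.04,.046]; print('long',l,'round',r)
plan(l[0],l[1],.15,-82.8)
E
```

```text
[0.4936392  0.29304303] [0.48943236 0.29334585]
long [0.49717578 0.24854928] round [0.52545504 0.34384505]
t 23.3 pos [ 0.6896 -0.0967  0.1519] psi 0.4 q6 -0.25 inc [ 34.66 -19.     0.08] tw 83.2 open 0.0443 F [ 0.3  0.3 -1.9]
```

View pics/w11.png

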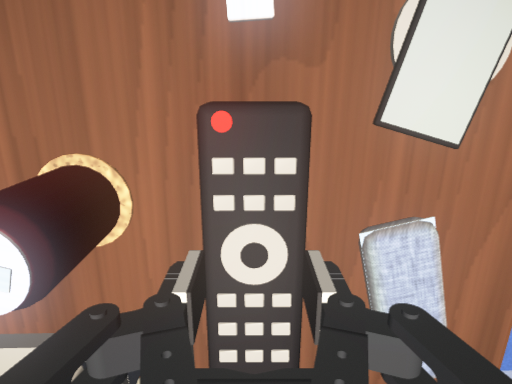

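Remote held level, keys up. To the tray.

Emit:
move_arm(increments=[[34.6,-19,0,83.2,4],[34.6,-19,0,83.2,4],[34.6,-19,0,83.2,4],[34.6,-19,0,83.2,4],[34.6,-19,0,83.2,4]])

```text
t: 23.92
tool_pos: [0.5359, 0.1735, 0.1468]
tool_rot: [-2.977, -1.001, 0.006]
contact_force: [0.9, 0.6, -1.3]
opening: 0.0443
```

```bash
python3 - <<'E'
from h import *
plan(.497,.2485,.15,-82.8)
E
```

```text
t 23.93 pos [0.5359 0.1735 0.1468] psi -52.81 q6 1.1 inc [ 1.43 -8.33 -0.31] tw 30.0 open 0.0443 F [ 0.9  0.6 -1.3]
```

Emit:
move_arm(increments=[[1.4,-8.3,0,30,4],[1.4,-8.3,0,30,4],[1.4,-8.3,0,30,4],[1.4,-8.3,0,30,4],[1.4,-8.3,0,30,4]])

```text
t: 24.55
tool_pos: [0.4986, 0.2461, 0.1482]
tool_rot: [3.134, 0.209, -0.004]
contact_force: [-0.3, -0.2, -0.9]
opening: 0.0445
```

```bash
python3 - <<'E'
from h import *
d=snap('wrist','w12.png')
d=snap('top','t12.png')
plan(.497,.2485,.04,-82.8)
a=cv2.imread('pics/t12.png')[130:280,80:280]; cv2.imwrite('pics/t12c.png',cv2.resize(a,None,fx=4,fy=4,interpolation=cv2.INTER_CUBIC))
E
```

```text
t 24.65 pos [0.4991 0.246  0.1489] psi -82.43 q6 1.76 inc [-0.17 -0.27 10.89] tw 0.4 open 0.0443 F [ 1.6 -0.1 -0.9]
```

View pics/w12.png

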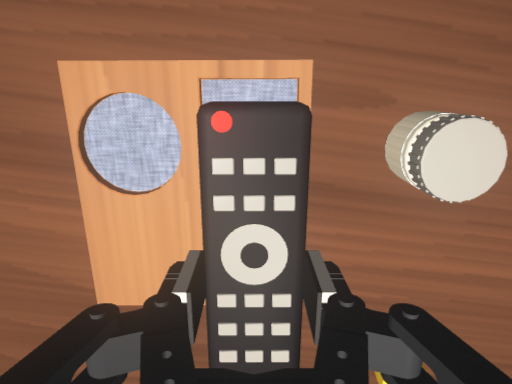

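View pics/t12c.png

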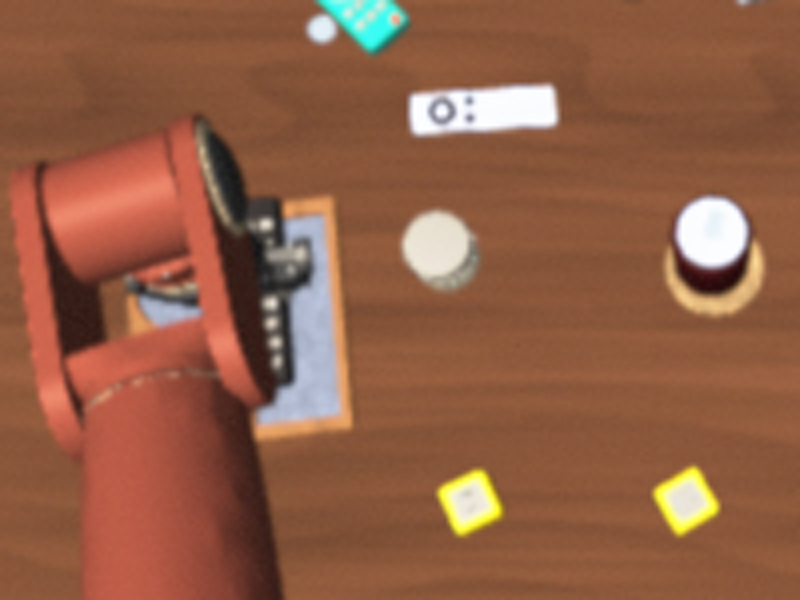

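```bash
python3 - <<'E'
from h import *
d=load('w12')
A,B=ray(d,202,80,.016),ray(d,297,78,.016); print(A,B,np.linalg.norm(A-B)); e=B-A; print('tray yaw',np.degrees(np.arctan2(e[1],e[0]))+90)
print('tray far edge',ray(d,60,61,.016),ray(d,312,60,.016))
a=np.radians(7.); u=np.array([np.cos(a),np.sin(a),0]); 
print('long centre',(A+B)/2-.088*u,'round',ray(d,132,143,.016))
f=[ray(d,x,102,.024+.1185) for x in(200,308)]; print('remote far end',np.mean(f,0), 'centre', np.mean(f,0)-.075*u)
E
```

```text
[0.57878215 0.29577114 0.016     ] [0.589166   0.22861956 0.016     ] 0.06794967334133775
tray yaw 8.790197743278782
tray far edge [0.57804096 0.39606804 0.016     ] [0.60232765 0.22020123 0.016     ]
long centre [0.49663001 0.25147085 0.016     ] round [0.52696279 0.34428673 0.016     ]
remote far end [0.57181833 0.25723792 0.1425    ] centre [0.49737737 0.24809772 0.1425    ]
```

Emit:
move_arm(increments=[[0,-0.2,5,0,4],[0,-0.2,9,0,4],[0,-0.2,10.5,0,4],[0,-0.2,10.7,0,4],[0,-0.2,10.7,0,4]])

```text
t: 25.28
tool_pos: [0.5004, 0.2489, 0.0444]
tool_rot: [-3.134, -0.207, -0.005]
contact_force: [-0.3, 0.1, -0.4]
opening: 0.0443
```

Emit:
move_arm(increments=[[0,0,0.1,0,4],[0,0,0.2,0,4],[0,0,0.2,0,4]])

```text
t: 25.65
tool_pos: [0.4992, 0.2486, 0.041]
tool_rot: [-3.135, -0.207, -0.001]
contact_force: [0.4, 0.5, -1.7]
opening: 0.0445
```

Emit:
move_arm(increments=[[0,0,0.1,0,4],[0,0,0.2,0,4],[0,0,0.3,0,4],[0,0,0.3,0,4]])

```text
t: 26.15
tool_pos: [0.499, 0.2486, 0.0387]
tool_rot: [3.134, 0.207, -0.001]
contact_force: [-3.2, -2.3, 6.4]
opening: 0.0443
```

Floor contact at the predicted .0387. Release and retreat.

Emit:
move_arm(increments=[[0,0,0,0,5],[0,0,-0.1,0,5.8],[0,0,-0.1,0,6],[0,0,-0.1,0,6],[0,0,-4,0,7]])

```text
t: 26.78
tool_pos: [0.496, 0.2475, 0.0742]
tool_rot: [3.133, 0.206, -0.013]
contact_force: [-0.4, 0.2, 0.5]
opening: 0.0701
```

Emit:
move_arm(increments=[[0,0,-5,0,8.5],[0,0,-11,0,8.5],[-3,3,-13,-7,8.5],[-3,8,-13,-7,8.5],[-3,8,-13,-7,8.5]])

```text
t: 27.4
tool_pos: [0.4801, 0.1632, 0.2082]
tool_rot: [3.117, 0.392, 0.002]
contact_force: [-0.2, 0.3, 0.1]
opening: 0.085
```

```bash
python3 - <<'E'
from h import *
d=snap('wrist','w13.png')
d=snap('side','s13.png')
a=cv2.imread('pics/s13.png')[180:384,160:380]; cv2.imwrite('pics/s13c.png',cv2.resize(a,None,fx=2.9,fy=2.9,interpolation=cv2.INTER_CUBIC))
plan(.552,.120,.2,-90)
E
```

```text
t 27.5 pos [0.4797 0.1651 0.2075] psi -75.52 q6 1.5 inc [5.87 6.17 0.75] tw 14.5 open 0.0853 F [ 0.4 -0.  -0.1]
```

View pics/w13.png

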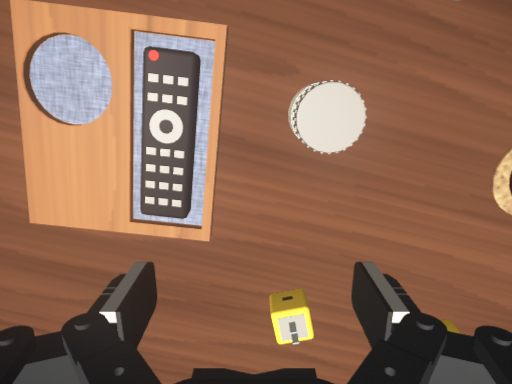

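View pics/s13c.png

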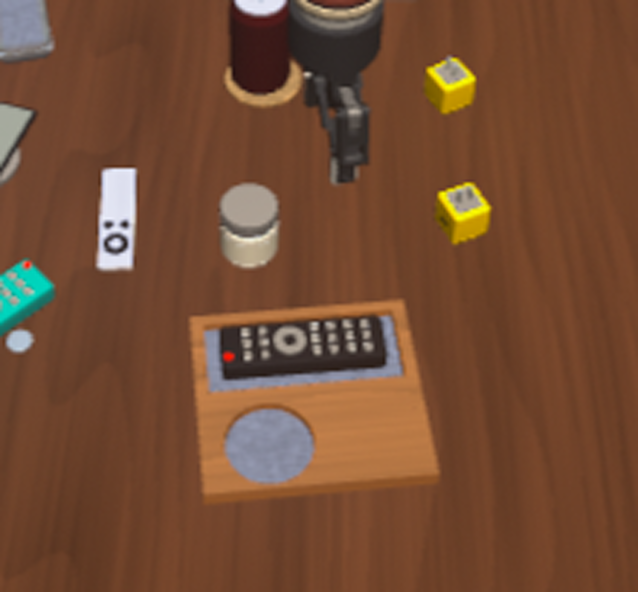

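Remote lies in the long recess, keys up. Jar lid is at (328,117) in the wrist view.

```bash
python3 - <<'E'
from h import *
d=load('w13'); c=ray(d,329,117,.062);print(c)
plan(.551,.1205,.14,-83)
E
```

```text
[0.55237854 0.12278531 0.062     ]
t 27.5 pos [0.4797 0.1651 0.2075] psi -75.52 q6 1.5 inc [5.79 6.1  6.75] tw 7.5 open 0.0853 F [ 0.4 -0.  -0.1]
```

Emit:
move_arm(increments=[[5.8,6.0,4,7.5,8.5],[5.8,6.0,6,7.5,8.5],[5.8,6.0,6,7.5,8.5],[5.8,6.0,6,7.5,8.5]])

```text
t: 28.0
tool_pos: [0.5507, 0.1228, 0.1478]
tool_rot: [-3.135, -0.195, 0.001]
contact_force: [-0.8, -0.2, -0.3]
opening: 0.085
```

```bash
python3 - <<'E'
from h import *
snap('wrist','w14.png')
plan(.551,.1215,.033,-83)
E
```

```text
t 28.05 pos [0.551  0.1229 0.1486] psi -82.88 q6 1.53 inc [-0.03  0.14 11.56] tw 0.1 open 0.0847 F [-0.8  0.2  0.7]
```

View pics/w14.png

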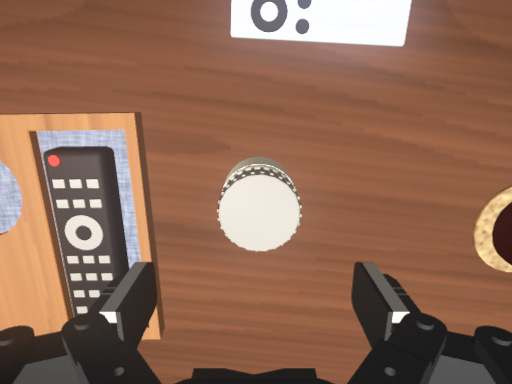

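```bash
python3 - <<'E'
from h import *
d=load('w14'); c=ray(d,259,212,.062);print(c)
plan(.5525,c[1],.033,-83)
E
```

```text
[0.55337375 0.12128498 0.062     ]
t 28.05 pos [0.551  0.1229 0.1486] psi -82.88 q6 1.53 inc [ 0.12  0.18 11.56] tw 0.1 open 0.0847 F [-0.8  0.2  0.7]
```

Jar lid at (259,212), centred between the jaws. Descend and grip.

Emit:
move_arm(increments=[[0.1,0.15,4,0,8.5],[0.1,0.15,8,0,8.5],[0.1,0.15,11,0,8.5],[0.1,0.15,11.5,0,8.5],[0.1,0.15,11.5,0,8.5]])

```text
t: 28.68
tool_pos: [0.5529, 0.121, 0.0342]
tool_rot: [-3.135, -0.194, -0.004]
contact_force: [-0.9, 0.4, 0.5]
opening: 0.0849
```

Emit:
move_arm(increments=[[0,0,0,0,6.5],[0,0,0,0,5.2],[0,0,0,0,5.0],[0,0,0,0,5.0],[0,0,0,0,5.0]], newtons=50)

```text
t: 29.3
tool_pos: [0.5539, 0.1206, 0.035]
tool_rot: [-3.135, -0.193, -0.006]
contact_force: [-0.9, 0.9, 6.3]
opening: 0.0545
```

Emit:
move_arm(increments=[[0,0,0,0,5.0],[0,0,-3,0,5.0],[0,0,-8,0,5.0],[0,0,-10,0,5.0],[0,0,-10,0,5.0]])

```text
t: 29.92
tool_pos: [0.5533, 0.1205, 0.1343]
tool_rot: [-3.136, -0.193, -0.006]
contact_force: [0.1, 0.0, -1.1]
opening: 0.0544
```

```bash
python3 - <<'E'
from h import *
d=snap('wrist','w15.png')
plan(.526,.344,.135,-83)
E
```

```text
t 29.98 pos [0.5519 0.1204 0.1322] psi -82.97 q6 1.53 inc [  0.16 -22.51  -0.28] tw 0.0 open 0.0543 F [-0.2 -0.1 -1. ]
```

View pics/w15.png

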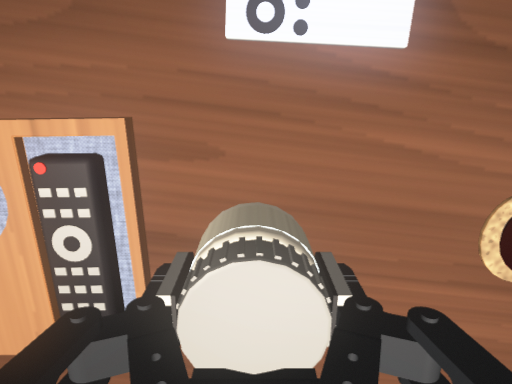

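Jar lifted upright. To the round recess.

Emit:
move_arm(increments=[[0.2,-22.5,0,0,5.0],[0.2,-22.5,0,0,5.0],[0.2,-22.5,0,0,5.0],[0.2,-22.5,0,0,5.0],[0.2,-22.5,0,0,5.0]])

```text
t: 30.6
tool_pos: [0.5243, 0.3456, 0.1293]
tool_rot: [3.134, 0.199, -0.007]
contact_force: [-0.5, -1.4, -1.0]
opening: 0.0542
```

Emit:
move_arm(increments=[[0,0,2,0,5.0],[0,0,2,0,5.0]])

```text
t: 30.85
tool_pos: [0.5245, 0.3416, 0.1081]
tool_rot: [3.133, 0.19, -0.011]
contact_force: [-0.7, -0.5, -1.2]
opening: 0.0545
```

```bash
python3 - <<'E'
from h import *
d=snap('wrist','w16.png')
plan(.526,.344,.042,-83)
E
```

```text
t 30.9 pos [0.5253 0.342  0.1096] psi -83.06 q6 1.91 inc [ 0.12 -0.2   6.76] tw -0.1 open 0.0546 F [ 0.3 -0.5 -1.1]
```

View pics/w16.png

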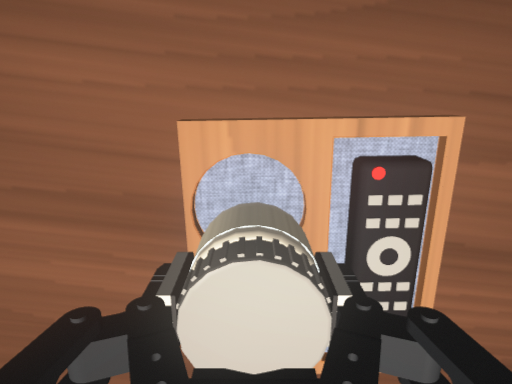

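```bash
python3 - <<'E'
from h import *
d=load('w16'); b=.1096-.035
a=np.radians(7.2);u=np.array([np.cos(a),np.sin(a),0])
print('L/R',(ray(d,195,205,.016)+ray(d,305,205,.016))/2,'far->centre',ray(d,250,154,.016)-.039*u,'base far',ray(d,255,204,b)-.028*u)
E
```

```text
L/R [0.52862436 0.34597812 0.016     ] far->centre [0.52433753 0.34518372 0.016     ] base far [0.52130629 0.3418752  0.0746    ]
```

Emit:
move_arm(increments=[[0.4,-0.3,2,0,5.0],[0.4,-0.3,4.5,0,5.0],[0.4,-0.3,6,0,5.0],[0.4,-0.3,6.5,0,5.0],[0.4,-0.3,6.6,0,5.0]])

```text
t: 31.52
tool_pos: [0.5303, 0.3474, 0.0466]
tool_rot: [-3.136, -0.193, -0.0]
contact_force: [-1.4, -0.5, -0.4]
opening: 0.0542
```

Emit:
move_arm(increments=[[0,0,0.1,0,5.0],[0,0,0.2,0,5.0],[0,0,0.2,0,5.0]])

```text
t: 31.9
tool_pos: [0.5303, 0.3476, 0.045]
tool_rot: [-3.135, -0.193, -0.001]
contact_force: [-0.3, 0.2, -1.2]
opening: 0.0543
```

Emit:
move_arm(increments=[[0,0,0.1,0,5.0],[0,0,0.2,0,5.0],[0,0,0.3,0,5.0],[0,0,0.4,0,5.0],[0,0,0.4,0,5.0]])

```text
t: 32.52
tool_pos: [0.5301, 0.3474, 0.0411]
tool_rot: [3.135, 0.193, -0.0]
contact_force: [-2.1, -2.0, 3.8]
opening: 0.0545
```

Emit:
move_arm(increments=[[0,0,0,0,6],[0,0,0,0,6.8],[0,0,-0.1,0,7.2],[0,0,-0.1,0,7.2],[0,0,-4,0,7.5]])

```text
t: 33.15
tool_pos: [0.5274, 0.346, 0.0769]
tool_rot: [3.132, 0.193, -0.012]
contact_force: [-0.4, 0.2, -0.7]
opening: 0.0751
```

Emit:
move_arm(increments=[[0,0,-4,0,8],[0,0,-9,0,8],[0,0,-13,0,8],[-10,6,-13,0,8],[-12,10,-13,0,8]])

```text
t: 33.78
tool_pos: [0.4422, 0.259, 0.2114]
tool_rot: [-3.135, -0.196, -0.002]
contact_force: [-0.1, -0.7, 0.3]
opening: 0.08
```

```bash
python3 - <<'E'
from h import *
snap('wrist','w17.png');snap('top','t17.png');snap('side','s17.png')
a=cv2.imread('pics/s17.png')[120:384,120:400]; cv2.imwrite('pics/s17c.png',cv2.resize(a,(636,600),interpolation=cv2.INTER_CUBIC))
plan(.4,.2,.2)
E
```

```text
t 33.92 pos [0.4408 0.2576 0.2094] psi -83.04 q6 1.83 inc [-4.74  5.23  0.95] tw 0 open 0.0801 F [0.2 0.1 0. ]
```

View pics/s17c.png

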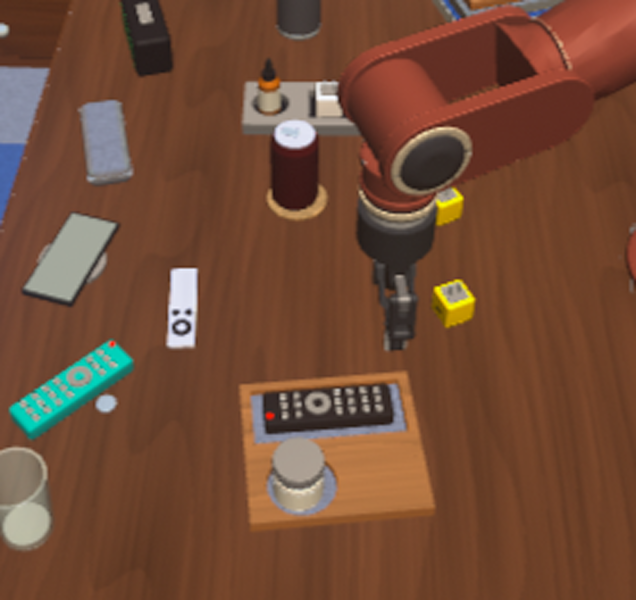

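View pics/w17.png

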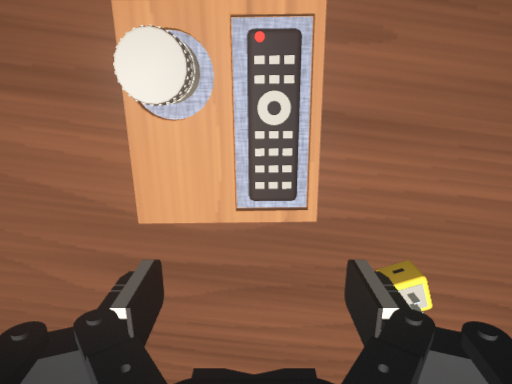

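View pics/t17.png

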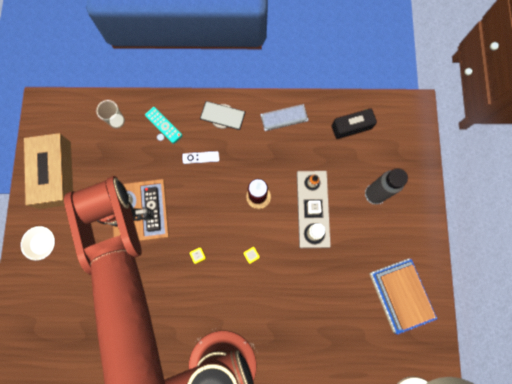

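```bash
python3 - <<'E'
from h import *
a=cv2.imread('pics/t17.png')[160:255,240:350]; cv2.imwrite('pics/t17c.png',cv2.resize(a,None,fx=6,fy=6,interpolation=cv2.INTER_CUBIC))
E
```

```text
(no output)
```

View pics/t17c.png

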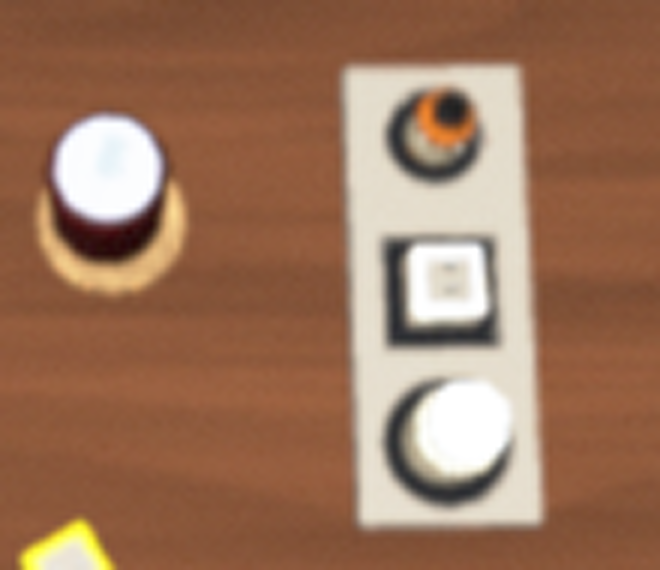

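All three stand upright in their recesses: dropper at (440,125), charger at (447,285), tablet bottle at (460,430). The jar and remote sit in the tray. Handing in.

```bash
python3 - <<'E'
from h import *
o=sensors.get_obs(); print(o['t'],o['contact_force'],abs(o['dq']).max()); print(order.finish_job())
E
```

```text
33.925 [0.19606381 0.13470757 0.00130459] 0.10304980906797898
the job is handed in; nothing more can be done
None
```

I made up both kits in the order asked and handed the job in at about 34 s. The tablet bottle, charger (prongs up) and dropper bottle are in the organiser; the black remote (keys up) and the jar are in the wooden tray.

- **Seating:** each item met its recess floor within about 0.5 mm of the predicted height (4–13 N), well under the limits.
- **Last views:** the top, side and wrist pictures show all five items upright or flat in their recesses. The slim remote, can, flask and look-alikes are where they started. The gripper was open and clear of everything.
- **Disagreements:** the cameras differed by up to about 6 mm along x, so I averaged them or corrected against the recess seen from the wrist. My first side-view reading of the dropper was about 18 mm off in y, and I replaced it with wrist views. The dropper also looked slightly tilted while held, but stood straight once released.

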